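# Load the charged cell into the logger's spring bay and put the flat one on charge

## Task

Take the charged green cell out of the blue charger cradle and load it into the temperature logger's battery bay: slide its flat end under the hood and push back the spring contact, then tip the nub end down so that the cell lies fully home in the bay, held between the spring and the brass contact that the nub touches. Then lay the flat red cell from the grey rest into the emptied charger cradle, either way round, down in both notches between the end stops. Leave the other things on the bench where they are.

Things in the scene. Friction and masses are not known exactly. Their poses are not given: they have to be found in the camera images.
- charged_cell: Charged cell, green with a white band near the nub; starts in the charger cradle. Lying cylinder, 32 mm in diameter, 68 mm long over all: body 65 mm plus a steel nub (12 mm in diameter, 3 mm long) at its +y end; its y axis runs along it from flat end to nub. Origin on the axis, midway along the 68 mm. About 140 g; it may be rolled about its axis.
- flat_cell: Flat (empty) cell, red with a black band near the nub; starts on the grey rest. Lying cylinder, 32 mm in diameter, 68 mm long over all: body 65 mm plus a steel nub (12 mm in diameter, 3 mm long) at its +y end; its y axis runs along it from flat end to nub. Origin on the axis, midway along the 68 mm. About 140 g; it may be rolled about its axis.
- charged_cell_nub (a point): Centre of the charged cell's nub tip, 34 mm from the cell's origin along its +y axis.
- logger: Temperature logger, fixed: grey slab 160 x 150 x 10 mm, on its +x side (from x = 68 mm) a beige housing 32 mm high with a screen. Origin on the underside below the middle of the battery bay, z up. The open bay runs along its y axis: at the -y end the spring contact under a black hood, at the +y end a brass contact on a black post.
- bay_center (a point): Where the middle of a seated cell lies: logger frame (0, 0, 44 mm), the cell's +y along the logger's +y. It rests in two V-notched ribs (8 mm thick, 38 mm wide, at y = -26 and +24 mm, slopes 40 degrees, tips 5 mm below the cell's axis), axis 34 mm above the slab, with room for fingers between the ribs.
- contact_face (a point): Middle of the brass contact's face, logger frame (0, +34, 44 mm): the nub tip touches it when seated. Brass and post are 36 mm wide, reach to y = 48 mm, and their top is 46 mm above the bench, 2 mm above a seated cell's axis, so the nub end must come in from above.
- hood_edge (a point): Middle of the hood's lower inner edge, logger frame (0, -28, 67 mm). The hood is a plate 4 mm thick, 44 mm wide, back to y = -70 mm, on a block that begins at y = -50 mm; its sides are open. Its underside is 7 mm above the top of a seated cell: the flat end goes under it with the nub end raised 15 to 20 degrees.
- spring (a joint): Travel of the spring contact towards -y, in m: 0 relaxed, at most 0.016; 0.007 with a seated cell. It pushes towards +y with 1 N plus 0.5 N per mm.
- spring_face (a point): Centre of the spring contact's face, a brass disc 14 mm in diameter at the height of the seated cell's axis; relaxed at y = -27 mm in the logger's frame, 61 mm from the brass contact, so a 68 mm cell must push it back 7 mm, and some 4 mm more while it is being tipped in.
- charger: Charger, fixed: white slab 100 x 130 x 10 mm (x, y, z) with a blue cradle along its y axis: two V-notched ribs like the logger's at y = -25 and +25 mm, and end stops 36 mm wide with faces at y = -39 and +39 mm (5 mm clear of a centred cell at each end), tops 42 mm above the bench. Origin on its underside, below the middle of the cradle.
- cradle_center (a point): Where the middle of a cell in the charger cradle lies: charger frame (0, 0, 44 mm), the cell's axis along the charger's y axis, either way round.
- rest: Grey rest, fixed to the bench: slab 80 x 90 x 10 mm with two V-notched ribs like the charger's and no end stops; the flat cell starts in it, its axis 44 mm above the bench. Origin on its underside.
- marker: Bystander: white marker pen with a blue cap, 135 mm long, 14 mm thick, lying along its x axis; origin under its middle.
- timer: Bystander: white bench timer, 60 x 60 x 18 mm; origin at the centre of its underside.
- bottle: Bystander: amber bottle, 54 mm in diameter, 110 mm high; origin at the centre of its underside.
- tip_box: Bystander: blue pipette tip box, 87 x 122 x 62 mm; origin at the centre of its underside.
- tube_rack: Bystander: orange tube rack, 75 x 110 x 39 mm; origin at the centre of its underside.
- kit_box: Bystander: lime green carton, 90 x 130 x 61 mm; origin at the centre of its underside.
There are look-alikes about, which are no part of the job. Of the things like the charged_cell, leave any that is purple; of the rest the larger one is meant.

How it is judged:
By the outcome, as a careful person would: the job done as asked, in the order asked, and still so for the second after the job is handed in, with the robot touching nothing.
It also fails if it takes over 59 s, if anything falls off the work surface, if the arm or the gripper's body presses on something with over 40 N, if the wrist force passes 120 N, or if a joint passes its speed limit or range.

## Robot

A 6-joint arm with a two-finger parallel gripper is mounted at the origin on the work surface. World frame = base frame: x ahead of the robot, y to its left, z up, the work surface at z = 0. Lengths are in m, angles in rad, forces in N, time in s.
With the tool pointing down it reaches from about 0.375 to 0.9 m from the base axis. Payload 3.1 kg.
Tool frame: the origin (TCP) lies midway between the tips of the shut fingers; the grasp point (between the pads) lies 19 mm behind it; z points along the fingers, y is the line along which they close (so a half turn about z gives the same grasp; the last joint's range is limited). The gripper opens to 87 mm and grips with 3 to 60 N. Pads are 19 mm wide; open, the fingers measure 117 mm over their backs; the gripper's body (75 mm by 190 mm) begins 51 mm behind the grasp point.
Start: joints at [1.048, 0.527, 1.433, -0, 1.181, -0.178], TCP at [0.211, 0.588, 0.223] pointing down, gripper open.
Joint ranges: [-3.08, 3.08], [-0.75, 2.2], [0.22, 2.44], [-1.43, 4.57], [0, 2.65], [-2.85, 2.85]. Speed limits (rad/s): [2.79, 2.79, 3.14, 3.14, 3.14, 3.14].

## Interface

Orientations are given as a unit quaternion [x, y, z, w].
In Python, from rig import status, imaging, order gives the robot as it stands.
- The arm moves only by the tool arm_command, never from a script. Its argument "deltas" is one flat list of numbers, 5 for each row, row after row: the opening, from -1 (shut) to 1 (fully open), so that 0 is half open, then the shift along the tool's x, y, z in m, then the turn about the tool's z in rad. In form: [gripper, tx, ty, tz, roll, gripper, tx, ty, tz, roll, ...]. A call has 1 to 12 rows; each row shifts and turns the commanded pose from where the row before left it, along the tool's axes as they then stand; what a row does not reach is not made up. A row lasts 1/8 s, in which the tool goes at most 62.5 mm and 10.7 degrees, less where a joint would pass 70% of its speed; a pose out of reach is approached as far as the arm can. A call with a gripper value outside its range is refused whole. The fingers move at their own pace and stop on an object; "newtons" is the grip in N (left out, the last holds). Time passes only in rows, so rows that do not move let the fingers close. It gives the time, the measured TCP pose, the force, the opening and the grip force at its end, in the units of the state.
- status.get_obs(): the state, without advancing time (a new reading comes with each control period).
- imaging.camera(name): name is "side" or "top" or "wrist"; returns (picture, depth): 384x512x3 uint8, red, green, blue; 384x512 float32, m along the optical axis (not along the pixel's ray), 0 where there is no reading.
- imaging.camera_params(name): a dict with "intrinsics" (3x3 intrinsics, pixels), "camera_from_world" (4x4, takes a point from world to camera coordinates). Camera axes: x right, y up, looking along -z (the intrinsics and any distortion apply to the point x, -y, -z); pixel columns grow to the right and rows downward; lengths in m; the calibration is good to about 2 mm. The wrist camera is an equidistant fisheye: a pixel r from the principal point sees the ray r / f radians off the axis. A picture is of the moment at which its call begins: read the wrist's pose just before it. camera_params takes no time and is no camera call; for the wrist camera it gives the pose at the moment of the call.
- order.hand_in(): hands the job in; it is judged then, once.
The state is a dict: "time": time; "q": joint angles; "joint_velocities": joint speeds; "joint_torque": joint torques, N m; "position": TCP position; "tool_rot": TCP orientation; "ft_force": force on the tool from outside, world axes, zero at the start; "moment": the same for the moment, N m; "grip_width": finger opening in m; "grip_force": force on a finger pad.
Only numpy, scipy, OpenCV 4.12 (cv2) and the standard library are available. Lean on these libraries where they do the work, as an engineer would, in place of code of your own. Each camera call takes 0.05 s, during which the arm holds its last target. There are 200 camera calls.

## Working session

There is one attempt and no reset: what is moved stays moved. The work goes in short steps, Python scripts to look and compute and a tool call to move; the robot and the scene stay as the last step left them, time stands still between calls to the robot, and variables do not carry over. Pictures are saved under pics/ and viewed, at most 10 in all, crops included, and the job is handed in when it is done.

Besides the shell and the picture viewer there is one more tool, called by a JSON object that holds its "op" and its "data", one argument or row to a line. arm_command: Moves the arm, as the interface text tells. Its arguments: {"type":"object","properties":{"deltas":{"type":"array"},"newtons":{"type":"number"}},"required":["deltas"]}

```bash
mkdir -p pics; ls; cat > h.py <<'E'
import numpy as np, cv2
from rig import status, imaging, order
def snap(name,f):
    p,d=imaging.camera(name); P=imaging.camera_params(name)
    cv2.imwrite(f'pics/{f}.png',p[:,:,::-1]); np.savez(f'pics/{f}.npz',p=p,d=d,K=P['intrinsics'],T=P['camera_from_world'])
    return p,d,P
def load(f):
    z=np.load(f'pics/{f}.npz'); return z['p'],z['d'],z['K'],z['T']
def cloud(d,K,T):  # pinhole
    v,u=np.mgrid[:d.shape[0],:d.shape[1]]
    c=np.stack([(u-K[0,2])/K[0,0]*d,-(v-K[1,2])/K[1,1]*d,-d,np.ones_like(d)],-1)
    return (c@np.linalg.inv(T).T)[...,:3]
def proj(p,K,T):
    c=T@np.r_[p,1]; return np.array([K[0,2]+K[0,0]*c[0]/-c[2],K[1,2]+K[1,1]*c[1]/c[2]])
E
python3 - <<'E'
from h import *
print(status.get_obs())
for n in('top','side'):
    p,d,P=snap(n,n+'0'); print(P)
a=cv2.imread('pics/top0.png');b=cv2.imread('pics/side0.png')
E
```

```text
pics
{'time': 0.0, 'q': array([ 1.04750590e+00,  5.28444428e-01,  1.43392621e+00, -1.02291616e-05,
        1.18138447e+00, -1.78548174e-01]), 'joint_velocities': array([ 0.00103712, -0.00143254, -0.00142319,  0.00154292,  0.00097858,
       -0.00015619]), 'joint_torque': array([-1.69538256e-03, -4.40046501e+01, -1.76589614e+01,  6.31876267e-02,
        5.82797604e-02, -1.48864947e-04]), 'position': array([0.21084747, 0.58757158, 0.22157739]), 'tool_rot': array([ 1.71516802e-01,  9.85180602e-01, -1.01696084e-03, -3.67243004e-04]), 'ft_force': array([-0.09958178,  0.51269976,  0.11877992]), 'moment': array([-0.02406925, -0.02046473, -0.00711248]), 'grip_force': 0.0, 'grip_width': 0.08699304134674316}
{'intrinsics': array([[365.40204842,   0.        , 251.52686712],
       [  0.        , 365.40204842, 192.01729506],
       [  0.        ,   0.        ,   1.        ]]), 'camera_from_world': array([[-0.02467813, -0.99968634,  0.00426731,  0.01083412],
       [ 0.99462009, -0.02412303,  0.10074207, -0.58208118],
       [-0.10060753,  0.00673048,  0.99490343, -0.88868309],
       [ 0.        ,  0.        ,  0.        ,  1.        ]])}
{'intrinsics': array([[359.87668406,   0.        , 251.17787678],
       [  0.        , 359.87668406, 184.90626086],
       [  0.        ,   0.        ,   1.        ]]), 'camera_from_world': array([[ 0.94332112, -0.33186728, -0.00306299, -0.51077089],
       [ 0.19412765,  0.54426844,  0.81614111, -0.18560835],
       [-0.26918344, -0.77047776,  0.57784453, -0.8325686 ],
       [ 0.        ,  0.        ,  0.        ,  1.        ]])}
```

View pics/top0.png

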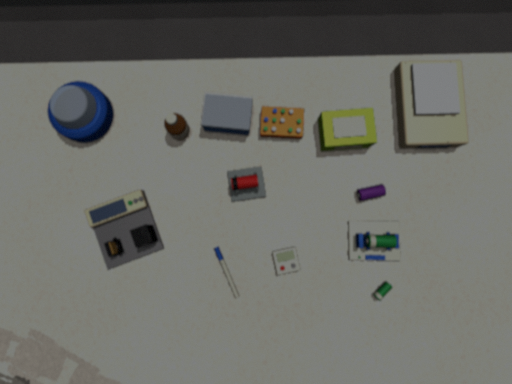

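View pics/side0.png

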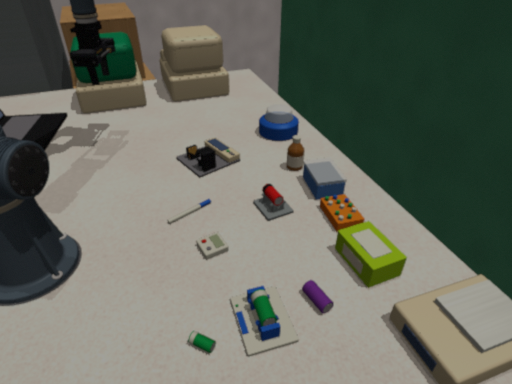

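The top view shows image up = +x and left = +y. Candidates for the charged cell:
- the green cell with a white band in the blue cradle at (380,241)
- a small loose green cell at (383,290)
- a purple cell at (371,192)

I choose the cradle cell at (380,241), the larger green one. The red cell sits on the rest at (245,183). The logger is at (130,235), with its hood at (143,236) and brass contact at (114,247).

```bash
cat >> h.py <<'E'
def axis(pts):
    c=pts.mean(0); w,v=np.linalg.eigh(np.cov(pts[:,:2].T)); a=v[:,1]
    t=(pts[:,:2]-c[:2])@a; return c,np.degrees(np.arctan2(a[1],a[0])),np.ptp(t)
E
python3 - <<'E'
from h import *
p,d,K,T=load('top0'); X=cloud(d,K,T); hsv=cv2.cvtColor(p,cv2.COLOR_RGB2HSV)
def win(u0,u1,v0,v1):
    m=np.zeros(d.shape,bool); m[v0:v1,u0:u1]=1; return m&(d>0)
H,S,V=[hsv[...,i].astype(int) for i in range(3)]
g=win(350,400,225,255)&(H>45)&(H<85)&(S>120)
r=win(230,265,170,195)&((H<8)|(H>172))&(S>130)
for n,m in(('green',g),('red',r),('small',win(370,400,280,300)&(H>45)&(H<85)&(S>120))):
    q=X[m]; print(n,m.sum(),axis(q),'zmax',np.percentile(q[:,2],[5,50,95]))
print('bench',np.median(X[win(200,210,200,300)][:,2]))
for n,w in(('logger',win(75,170,180,275)),('charger',win(338,412,212,270)),('rest',win(222,270,160,205))):
    m=w&(X[...,2]>.005); m=cv2.morphologyEx(m.astype(np.uint8),cv2.MORPH_OPEN,np.ones((3,3)))>0
    (c,s,a)=cv2.minAreaRect((X[m][:,:2]*1000).astype(np.float32)); print(n,np.round(c),np.round(s),round(a,1),m.sum())
m=win(75,170,180,275)&(X[...,2]>.04); print('logger high');
k,l=cv2.connectedComponents(m.astype(np.uint8))
for i in range(1,k):
    q=X[l==i]
    if len(q)>8: print(len(q),q.mean(0).round(4),q[:,2].max().round(4),cv2.minAreaRect((q[:,:2]*1000).astype(np.float32)))
a=cv2.resize(cv2.imread('pics/top0.png')[200:300,340:410],None,fx=5,fy=5,interpolation=cv2.INTER_CUBIC)
b=cv2.resize(cv2.imread('pics/top0.png')[180:280,80:170],None,fx=5,fy=5,interpolation=cv2.INTER_CUBIC)
cv2.imwrite('pics/crop0.png',np.hstack([a,b]))
E
```

```text
green 233 (array([ 0.45358246, -0.32106289,  0.05703329]), np.float64(90.86882238566537), np.float64(0.0643456649742617)) zmax [0.04820365 0.05794157 0.06146654]
red 280 (array([0.60445718, 0.01137742, 0.05752785]), np.float64(97.69602664583206), np.float64(0.06329755532247311)) zmax [0.05158192 0.05810407 0.06178949]
small 88 (array([ 0.33511556, -0.32490844,  0.02127119]), np.float64(133.5082778497545), np.float64(0.030350807002223)) zmax [0.01635534 0.02151949 0.02543041]
bench 0.0006027279793546225
logger [497. 319.] [160. 151.] 19.5 3901
charger [ 453. -311.] [131.  99.] 88.6 2022
rest [606.  10.] [80. 90.] 7.3 1071
logger high
395 [0.4806 0.2588 0.0694] 0.0763 ((480.01708984375, 261.6040344238281), (44.029537200927734, 43.11435317993164), 19.29711151123047)
100 [0.45   0.3462 0.0462] 0.0506 ((449.9949645996094, 346.3963623046875), (35.385658264160156, 16.243419647216797), 19.400724411010742)
```

View pics/crop0.png

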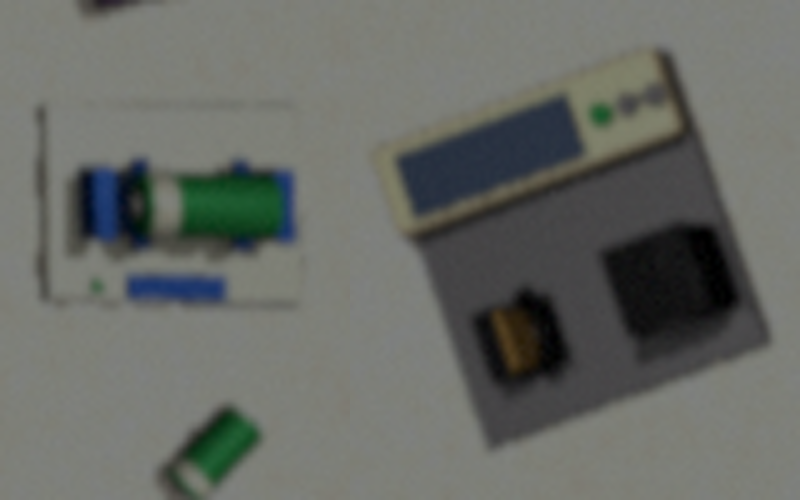

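The crop confirms it: the big green cell with its white band at the +y (left) side lies in the blue cradle, and the small green one below is the decoy. The logger's hood is on the right, so its +y runs image-left, about 109.4° in world. The footprints match the given sizes: 160x151, 131x99 and 80x90 mm. Next I turn the tool and head over.

```bash
python3 - <<'E'
from h import *
p,d,K,T=load('top0'); X=cloud(d,K,T)
for n,o,yaw,b in(('charger',(.453,-.311),-1.4,.02),('rest',(.606,.010),7.3,.02)):
    c,s=np.cos(np.radians(yaw)),np.sin(np.radians(yaw)); R=np.array([[c,s],[-s,c]])
    L=(X[...,:2]-o)@R.T; 
    m=(d>0)&(abs(L[...,0])<.012)&(abs(L[...,1])<.07)
    y=L[m][:,1]; z=X[m][:,2]; col=p[m]
    for k in np.arange(-.056,.057,.004):
        q=abs(y-k)<.002
        if q.any(): print(n,round(k,3),np.max(z[q]).round(4),np.median(col[q],0))
    m2=m&(X[...,2]>.052); q=L[m2]; f=np.polyfit(q[:,1],q[:,0],1); print('axis fit',f,q.mean(0))
E
```

```text
charger -0.048 0.0447 [ 71.   81.  110.5]
charger -0.044 0.0449 [30. 61. 98.]
charger -0.036 0.0617 [21.5 70.  70. ]
charger -0.032 0.0625 [22. 77. 42.]
charger -0.028 0.0618 [21. 78. 37.]
charger -0.024 0.0615 [21. 77. 36.]
charger -0.02 0.0612 [21. 78. 38.]
charger -0.016 0.0617 [21. 78. 37.]
charger -0.012 0.0609 [20.5 75.5 36.5]
charger -0.008 0.0638 [22.5 81.  41. ]
charger -0.004 0.0611 [21.5 75.  37. ]
charger -0.0 0.0607 [24. 75. 37.]
charger 0.004 0.0614 [25. 81. 39.]
charger 0.008 0.0631 [26.5 78.5 41. ]
charger 0.012 0.0612 [68. 95. 68.]
charger 0.016 0.063 [111. 118. 106.]
charger 0.02 0.0609 [117.  116.5 105.5]
charger 0.024 0.0638 [ 97.5 102.5  89.5]
charger 0.028 0.0621 [19.5 33.5 35. ]
charger 0.032 0.0504 [41. 43. 43.]
charger 0.04 0.0458 [27. 51. 98.]
charger 0.044 0.0447 [ 29.   56.5 109.5]
charger 0.048 0.0456 [24. 30. 53.]
charger 0.052 0.0132 [80.  80.5 74. ]
charger 0.056 0.0147 [117. 118. 112.]
axis fit [-1.14826774e-05 -7.68291184e-04] [-0.00076825 -0.00341393]
rest -0.056 0.0022 [125. 127. 119.]
rest -0.052 0.0046 [126.  125.5 117. ]
rest -0.048 0.0049 [115.
[... 292 characters left out ...]
]
rest -0.012 0.0616 [115.5  24.   23. ]
rest -0.008 0.0621 [113.   21.   21.5]
rest -0.004 0.0617 [113.  22.  22.]
rest -0.0 0.064 [112.5  21.5  21.5]
rest 0.004 0.0635 [110.   22.5  23. ]
rest 0.008 0.0626 [115.  22.  22.]
rest 0.012 0.0617 [112.   20.5  19.5]
rest 0.016 0.0629 [109.  21.  21.]
rest 0.02 0.0614 [91. 22. 22.]
rest 0.024 0.0627 [43.5 14.5 13.5]
rest 0.028 0.0624 [20.  16.5 16.5]
rest 0.032 0.0633 [46.  15.5 16.5]
rest 0.036 0.0639 [74. 43. 42.]
rest 0.04 0.0524 [57.5 50.  48. ]
rest 0.044 0.0126 [67. 67. 63.]
rest 0.048 0.0039 [96.  95.  88.5]
rest 0.052 0.0023 [123.5 124.5 117.5]
rest 0.056 0.0028 [126. 127. 120.]
axis fit [ 0.00246767 -0.00046326] [-0.00045122  0.00487833]
```

{"op": "arm_command", "data": {
  "deltas": [0.5,0,0,0,0.1786,0.5,0,0,0,0.1786,0.5,0,0,0,0.1786,0.5,0,0,0,0.1786,0.5,0,0,0,0.1786,0.5,0,0,0,0.1786,0.5,0,0,0,0.1786,0.5,0,0.06,0,0,0.5,-0.02,0.06,0,0,0.5,-0.05,0.03,0,0]
}}

```text
time: 1.35
position: [0.3622, 0.5152, 0.2218]
tool_rot: [0.716, 0.698, 0.001, 0.0]
ft_force: [-0.3, -0.4, 0.3]
grip_width: 0.0657
grip_force: 0.0
```

{"op": "arm_command", "data": {
  "deltas": [0.5,-0.06,0.01,0,0,0.5,-0.06,0.01,0,0,0.5,-0.06,0.01,0,0,0.5,-0.06,0.01,0,0,0.5,-0.06,0.01,0,0,0.5,-0.06,0.01,0,0,0.5,-0.06,0.01,0,0,0.5,-0.06,0.01,0,0,0.5,-0.06,0.01,0,0,0.5,-0.06,0.01,0,0,0.5,-0.06,0.01,0,0,0.5,-0.06,0,0,0]
}}

```text
time: 2.85
position: [0.4516, -0.2099, 0.2224]
tool_rot: [0.716, 0.698, 0.0, 0.0]
ft_force: [0.4, 0.2, 0.5]
grip_width: 0.0657
grip_force: 0.0
```

{"op": "arm_command", "data": {
  "deltas": [0.5,-0.055,0,0.03,0,0.5,-0.055,0,0.04,0,0.5,0,0,0.03,0,0.5,0,0,0,0,0.5,0,0,0,0]
}}

```text
time: 3.48
position: [0.449, -0.3127, 0.1265]
tool_rot: [0.715, 0.699, 0.0, 0.0]
ft_force: [0.5, 0.8, 0.7]
grip_width: 0.0651
grip_force: 0.0
```

```bash
python3 - <<'E'
from h import *
o=status.get_obs(); print(o['position'],o['tool_rot'])
p,d,P=snap('wrist','w1'); print(P['intrinsics'],np.linalg.inv(P['camera_from_world']))
E
```

```text
[ 0.44903325 -0.31265148  0.12648086] [7.15381504e-01 6.98734051e-01 2.55752137e-05 1.72126965e-04]
[[297.31863964   0.         257.73210768]
 [  0.         297.31863964 185.19508079]
 [  0.           0.           1.        ]] [[ 9.99734485e-01  2.23702413e-02  5.52548363e-03  4.51817440e-01]
 [-2.30419695e-02  9.68853964e-01  2.46558439e-01 -2.46013191e-01]
 [ 1.62185058e-04 -2.46620292e-01  9.69112174e-01  2.89041230e-01]
 [ 0.00000000e+00  0.00000000e+00  0.00000000e+00  1.00000000e+00]]
```

View pics/w1.png

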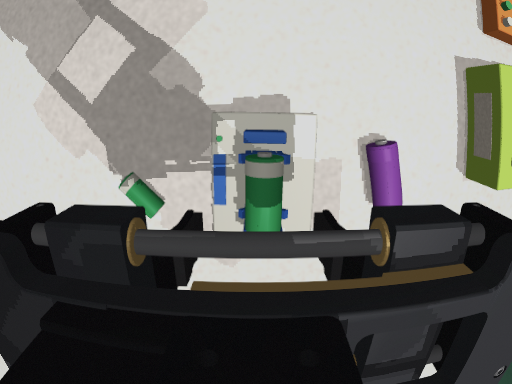

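The wrist view shows the charged cell in the cradle, with the nub at (264,152) pointing at the far (+y) stop at (264,136), and the fingers straddling it. I'll cross-check the cell with this view.

```bash
cat >> h.py <<'E'
def wcloud(d,K,T):
    v,u=np.mgrid[:d.shape[0],:d.shape[1]].astype(float)
    x=(u-K[0,2])/K[0,0]; y=(v-K[1,2])/K[1,1]; r=np.hypot(x,y)+1e-9; k=np.tan(np.minimum(r,1.4))/r
    c=np.stack([x*k*d,-y*k*d,-d,np.ones_like(d)],-1)
    return (c@np.linalg.inv(T).T)[...,:3]
def local(X,o,yaw):
    c,s=np.cos(np.radians(yaw)),np.sin(np.radians(yaw)); L=X.copy(); L[...,:2]=(X[...,:2]-o)@np.array([[c,s],[-s,c]]).T; return L
E
python3 - <<'E'
from h import *
p,d,K,T=load('w1'); X=wcloud(d,K,T); L=local(X,(.453,-.311),-1.4); v,u=np.mgrid[:384,:512]
w=(d>0)&(u>205)&(u<325)&(v>105)&(v<228)
b=w&(p[...,2]>p[...,1]*1.4)&(p[...,2]>70)
hi=b&(L[...,2]>.036)&(L[...,1]>.034); q=L[hi]; print('stop',hi.sum(),q.min(0),q.max(0),q.mean(0))
g=w&(L[...,2]>.05)&(abs(L[...,0])<.02); q=L[g]; print('cell',q.mean(0),q[:,1].max(),q[:,2].max())
n=w&(abs(u-264)<8)&(v>147)&(v<157); 
for r in range(146,166,2): print(r,L[r,264].round(4),p[r,264])
s=w&(abs(L[...,2]-.01)<.006); print(cv2.minAreaRect((X[s][:,:2]*1000).astype(np.float32)),L[s].max(0),L[s].min(0))
E
```

```text
stop 513 [-0.01414528  0.03826272  0.03933658] [0.02011237 0.04845405 0.04432223] [0.00315976 0.04365325 0.04232603]
cell [0.00186786 0.00049021 0.05752062] 0.03036578716609918 0.0622616229996755
146 [0.0032 0.032  0.0093] [162 161 152]
148 [0.0032 0.0302 0.0104] [160 159 149]
150 [0.0032 0.0283 0.0102] [100 105 108]
152 [0.0026 0.0307 0.0418] [76 75 74]
154 [0.0024 0.0304 0.051 ] [109 107 106]
156 [0.0024 0.0287 0.0509] [101 102  99]
158 [0.0023 0.0277 0.0546] [20 64 35]
160 [0.0022 0.0267 0.0587] [31 89 49]
162 [0.0022 0.0254 0.0605] [59 96 67]
164 [0.0022 0.0239 0.0606] [132 131 123]
((455.7332458496094, -304.14141845703125), (115.10452270507812, 100.69840240478516), 87.93694305419922) [0.05286272 0.06453438 0.01598375] [-0.04842149 -0.05119781  0.00733317]
```

{"op": "arm_command", "data": {
  "deltas": [0.5,-0.005,0.005,0.03,0,0.5,0,0,0.03,0,0.5,0,0,0.02,0,0.5,0,0,0.012,0,0.5,0,0,0.008,0,0.5,0,0,0,0,0.5,0,0,0,0],
  "newtons": 25
}}

```text
time: 4.4
position: [0.4541, -0.3185, 0.0266]
tool_rot: [0.716, 0.699, -0.0, 0.001]
ft_force: [0.3, 1.0, 0.1]
grip_width: 0.0649
grip_force: 0.0
```

{"op": "arm_command", "data": {
  "deltas": [-1,0,0,0.001,0,-1,0,0,0,0,-1,0,0,0,0,-1,0,0,0,0,-1,0,0,0,0],
  "newtons": 25
}}

```text
time: 5.03
position: [0.4538, -0.3182, 0.0249]
tool_rot: [0.716, 0.698, 0.0, 0.0]
ft_force: [0.2, 0.2, 1.0]
grip_width: 0.0311
grip_force: 25.0
```

{"op": "arm_command", "data": {
  "deltas": [-1,0,0,-0.013,0,-1,0,0,-0.013,0,-1,0.008,0,0,0,-1,0.008,0,0,0,-1,0,0,0,0,-1,0,0,0.008,0,-1,0,0,0.004,0,-1,0,0,0.004,0,-1,0,0,0.004,0,-1,0,0,0,0]
}}

```text
time: 6.28
position: [0.4547, -0.3041, 0.0313]
tool_rot: [0.716, 0.699, -0.001, 0.002]
ft_force: [-1.9, -5.2, 3.2]
grip_width: 0.0314
grip_force: 25.0
```

{"op": "arm_command", "data": {
  "deltas": [-1,0,0,-0.02,0,-1,0,0,-0.04,0,-1,0,0,-0.04,0,-1,0,0,0,0,-1,0,0,0,0]
}}

```text
time: 6.9
position: [0.4533, -0.301, 0.1299]
tool_rot: [0.716, 0.698, 0.0, -0.001]
ft_force: [-0.9, -0.0, -1.4]
grip_width: 0.0314
grip_force: 25.0
```

```bash
cat >> h.py <<'E'
def tilt(f,o,yaw,tcp):
    # held cell: fit top ridge in wrist view, frame at TCP, tool x forward
    p,d,K,T=load(f); X=wcloud(d,K,T); L=local(X,tcp[:2],yaw); L[...,2]-=tcp[2]
    m=(d>0)&(abs(L[...,0])<.014)&(L[...,1]>-.05)&(L[...,1]<.045)&(L[...,2]>.012)&(L[...,2]<.06)
    return p,L,m
E
python3 - <<'E'
from h import *
o=status.get_obs(); t=o['position']; print(t)
snap('side','s2'); p,d,P=snap('wrist','w2')
p,L,m=tilt('w2',None,-1.4,t); v,u=np.nonzero(m)
for k in np.arange(0,.044,.003):
    q=m&(abs(L[...,1]-k)<.0015)
    if q.any(): print(k.round(3),q.sum(),L[q][:,2].max().round(4),np.median(p[q],0),int(v.min()))
K,T=P['intrinsics'],P['camera_from_world']
a=cv2.imread('pics/w2.png')[60:260,160:370]; S=load('s2'); c=proj(t,S[2],S[3]).astype(int)
b=cv2.imread('pics/s2.png')[c[1]-70:c[1]+50,c[0]-63:c[0]+63]
cv2.imwrite('pics/c2.png',np.hstack([cv2.resize(a,(420,400)),cv2.resize(b,(378,400))[:, :378]]))
E
```

```text
[ 0.4532738  -0.3010017   0.12986477]
0.009 1 0.0264 [23. 70. 38.] 170
0.012 60 0.0348 [24. 74. 40.] 170
0.015 304 0.0389 [27. 82. 45.] 170
0.018 294 0.0395 [123. 122. 114.] 170
0.021 350 0.0405 [125. 124. 115.] 170
0.024 364 0.0415 [124. 123. 115.] 170
0.027 380 0.0425 [123. 122. 114.] 170
0.03 436 0.0428 [28. 84. 46.] 170
0.033 762 0.0409 [21. 67. 36.] 170
0.036 505 0.0329 [44. 70. 52.] 170
0.039 60 0.0256 [80. 80. 79.] 170
```

View pics/c2.png

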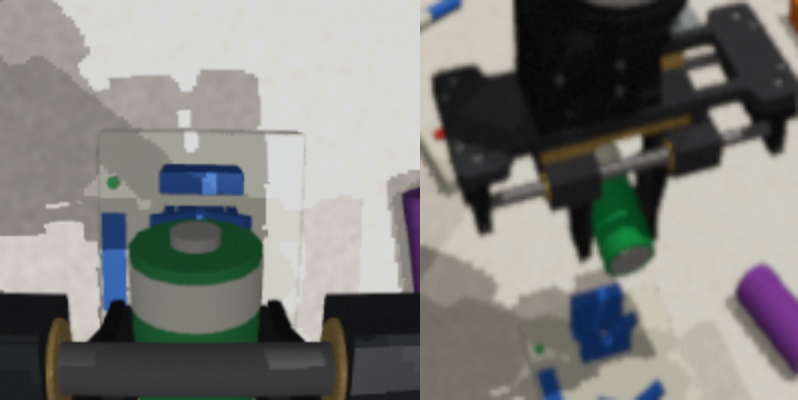

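The cell is held nub-up at about 17.5°, with the nub clearly visible above the empty cradle. In the tool frame the cell's origin is about 5 mm forward and 19 mm above the TCP. Next I carry it to above the logger.

{"op": "arm_command", "data": {
  "deltas": [-1,0.03,0,-0.01,0,-1,0.05,-0.001,-0.01,0,-1,0.055,-0.001,0,0,-1,0.06,-0.001,0,0,-1,0.06,-0.001,0,0,-1,0.06,-0.001,0,0,-1,0.06,-0.001,0,0,-1,0.06,-0.001,0,0,-1,0.06,-0.001,0,0,-1,0.055,-0.001,0,0,-1,0.05,-0.001,0,0,-1,0.02,0,0,0]
}}

```text
time: 8.5
position: [0.4579, 0.3202, 0.1493]
tool_rot: [0.715, 0.7, -0.001, -0.001]
ft_force: [-0.1, -0.4, -1.7]
grip_width: 0.0311
grip_force: 25.0
```

{"op": "arm_command", "data": {
  "deltas": [-1,0,0,0,-0.122,-1,0,0,0,-0.122,-1,0,0,0,-0.12,-1,0,0,0,0,-1,0,0,0,0]
}}

```text
time: 9.12
position: [0.4588, 0.3173, 0.1502]
tool_rot: [0.578, 0.816, -0.001, -0.0]
ft_force: [0.2, -0.1, -1.4]
grip_width: 0.0313
grip_force: 25.0
```

```bash
cat > lg.py <<'E'
from h import *
import sys
o=status.get_obs(); t=o['position']; q=o['tool_rot']; a=np.degrees(np.arctan2(2*q[0]*q[1],q[0]**2-q[1]**2))-90; print(t,'yaw',a)
p,d,P=snap('wrist',sys.argv[1]); X=wcloud(d,P['intrinsics'],P['camera_from_world']); L=local(X,t[:2],a); L[...,2]+=0
m=(d>0)&(L[...,1]>.015)&(L[...,1]<.07)&(abs(L[...,0])<.04)&(L[...,2]>.04)&(L[...,2]<.052)
k,l,st,ce=cv2.connectedComponentsWithStats(m.astype(np.uint8))
for i in range(1,k):
    if st[i,4]>40:
        Q=L[l==i]; print('post tool frame',st[i],Q.mean(0).round(4),cv2.minAreaRect((Q[:,:2]*1000).astype(np.float32)),np.median(p[l==i],0))
E
python3 lg.py w3
```

```text
[0.45877589 0.31729507 0.15022698] yaw 19.333397608012618
post tool frame [241 144  40  16 626] [0.0032 0.0306 0.046 ] ((3.1862030029296875, 30.357542037963867), (35.35731887817383, 13.982131958007812), 0.22852300107479095) [24. 24. 25.]
```

View pics/w3.png

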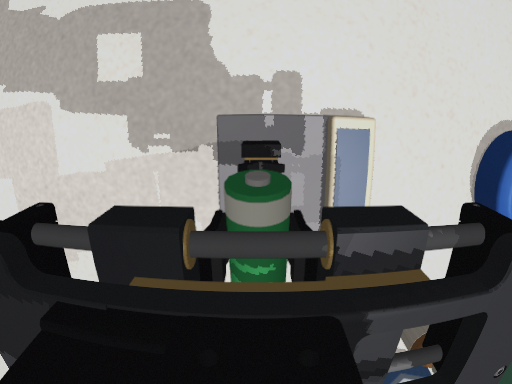

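The wrist view shows the cell held nub-forward, with its nub at (258,178). The logger's black post with its brass edge is ahead at (261,152), and the housing is on the right at (352,170). I'll use the held cell itself to find the wrist camera's lateral bias.

```bash
python3 - <<'E'
from h import *
for f,t,a in(('w3',np.array([.45877589,.31729507,.15022698]),19.333),('w2',np.array([.4532738,-.3010017,.12986477]),-1.46)):
    p,d,K,T=load(f); X=wcloud(d,K,T); L=local(X,t[:2],a); L[...,2]-=t[2]
    m=(d>0)&(abs(L[...,0])<.025)&(L[...,1]>.012)&(L[...,1]<.03)&(L[...,2]>.015)&(L[...,2]<.05)
    for k in(.018,.021,.024,.027):
        q=L[m&(abs(L[...,1]-k)<.0015)]; q=q[q[:,2]>q[:,2].max()-.006]; print(f,k,q[:,0].min().round(4),q[:,0].max().round(4),q[:,2].max().round(4))
    m=(d>0)&(abs(L[...,0])<.009)&(L[...,1]>.034)&(L[...,1]<.046)&(L[...,2]>.015)&(L[...,2]<.045); q=L[m]; print('nub',q.mean(0),q.max(0))
E
```

```text
w3 0.018 -0.0102 0.0116 0.0414
w3 0.021 -0.0111 0.0129 0.0415
w3 0.024 -0.0114 0.0123 0.0419
w3 0.027 -0.0108 0.0122 0.0428
nub [7.27711248e-05 3.59614743e-02 2.62614867e-02] [0.00899196 0.03811105 0.0338901 ]
w2 0.018 -0.012 0.0132 0.0395
w2 0.021 -0.0115 0.0126 0.0405
w2 0.024 -0.0112 0.012 0.0415
w2 0.027 -0.0111 0.011 0.0425
nub [0.00017307 0.03607929 0.02607046] [0.00898296 0.03850839 0.03292812]
```

{"op": "arm_command", "data": {
  "deltas": [-1,0,0.0023,0.03,0,-1,0,0,0.03,0,-1,0,0,0.03,0,-1,0,0,0.015,0,-1,0,0,0,0,-1,0,0,0,0]
}}

```text
time: 9.93
position: [0.462, 0.319, 0.0467]
tool_rot: [0.577, 0.816, 0.001, 0.0]
ft_force: [-0.9, -0.4, -1.2]
grip_width: 0.0314
grip_force: 25.0
```

{"op": "arm_command", "data": {
  "deltas": [-1,-0.002,-0.001,0.004,0,-1,-0.0035,0,0.0037,0,-1,-0.004,0,0.001,0,-1,-0.004,0,0.0005,0,-1,0,0,0,0]
}}

```text
time: 10.55
position: [0.4647, 0.3056, 0.0366]
tool_rot: [0.578, 0.816, 0.0, -0.0]
ft_force: [-0.5, 2.9, -3.1]
grip_width: 0.0311
grip_force: 25.0
```

{"op": "arm_command", "data": {
  "deltas": [-1,-0.0025,0,0.0008,0,-1,-0.0025,0,0.0007,0,-1,-0.002,0,0.0005,0,-1,0,0,0,0]
}}

```text
time: 11.05
position: [0.4668, 0.3, 0.0351]
tool_rot: [0.578, 0.816, 0.001, -0.0]
ft_force: [-3.0, 5.8, 1.6]
grip_width: 0.0312
grip_force: 25.0
```

```bash
python3 lg.py w4; python3 - <<'E'
from h import *
snap('side','s4'); t=status.get_obs()['position']; S=load('s4'); c=proj(t,S[2],S[3]).astype(int); print(c)
a=cv2.imread('pics/w4.png')[100:280,150:370]; b=cv2.imread('pics/s4.png')[c[1]-50:c[1]+40,c[0]-60:c[0]+50]
cv2.imwrite('pics/c4.png',np.hstack([cv2.resize(a,(400,328)),cv2.resize(b,(400,328),interpolation=cv2.INTER_CUBIC)]))
E
```

```text
[0.46679    0.30004042 0.0350594 ] yaw 19.42642064387239
post tool frame [ 224  131   71   29 1973] [0.0016 0.0493 0.0458] ((1.5720958709716797, 49.01568603515625), (36.350093841552734, 14.560755729675293), 0.0649833083152771) [33. 33. 35.]
post tool frame [235 170  22   5  42] [-0.0061  0.036   0.0492] ((-5.367900848388672, 35.781883239746094), (10.613875389099121, 1.283682107925415), 4.745939254760742) [21. 67. 36.]
post tool frame [258 170  23   5  43] [0.0069 0.0361 0.0493] ((6.474633693695068, 36.046024322509766), (1.0684882402420044, 11.117823600769043), 82.18942260742188) [22. 68. 37.]
[198 155]
```

View pics/c4.png

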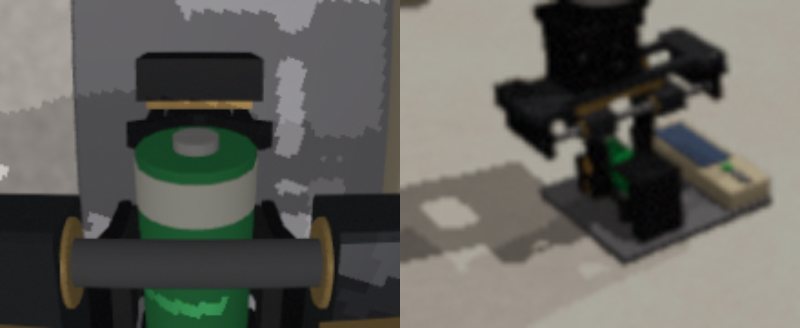

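The flat end is under the hood, the nub is raised just short of the brass face, and the 6.5 N spring force means about 11 mm of travel. Next I go slightly further back, then tip down.

{"op": "arm_command", "data": {
  "deltas": [-1,-0.0015,0,0,0,-1,0,0,0.002,0,-1,0,0,0.002,0,-1,0,0,0.002,0,-1,0,0,0.002,0,-1,0,0,0,0]
}}

```text
time: 11.9
position: [0.468, 0.299, 0.0276]
tool_rot: [0.578, 0.816, 0.001, 0.0]
ft_force: [-2.5, 6.6, 2.6]
grip_width: 0.0313
grip_force: 25.0
```

```bash
cat > nub.py <<'E'
from h import *
import sys
o=status.get_obs(); t=o['position']; q=o['tool_rot']; a=np.degrees(np.arctan2(2*q[0]*q[1],q[0]**2-q[1]**2))-90; print(t,a)
p,d,P=snap('wrist',sys.argv[1]); X=wcloud(d,P['intrinsics'],P['camera_from_world']); L=local(X,t[:2],a)
m=(d>0)&(abs(L[...,0])<.003)&(L[...,1]>-.06)&(L[...,1]<.075)
for k in np.arange(.008,.07,.003):
    q=m&(abs(L[...,1]-k)<.0015)
    if q.any(): Q=L[q]; i=Q[:,2].argmax(); print(k.round(3),Q[i,2].round(4),p[q][i])
E
python3 nub.py w5
```

```text
[0.46803942 0.29898074 0.02755034] 19.44243852057528
0.014 0.0653 [29 85 47]
0.017 0.0667 [ 83 105  83]
0.02 0.0671 [128 127 119]
0.023 0.1486 [10  9 10]
0.026 0.1485 [11 10 12]
0.029 0.1164 [58 58 59]
0.032 0.1158 [57 57 58]
0.035 0.0654 [21 66 36]
0.038 0.0579 [103 103 101]
0.044 0.0473 [116  92  57]
0.047 0.0474 [32 33 35]
0.05 0.0472 [32 33 34]
0.053 0.0475 [34 33 35]
0.056 0.0476 [29 29 31]
0.059 0.0425 [15 14 16]
0.062 0.0112 [100  98 102]
0.065 0.0117 [ 99  98 101]
0.068 0.0111 [148 147 151]
```

{"op": "arm_command", "data": {
  "deltas": [-1,0,0,0.0015,0,-1,0,0,0.0015,0,-1,0,0,0,0]
}}

```text
time: 12.32
position: [0.4681, 0.2989, 0.0246]
tool_rot: [0.578, 0.816, 0.001, 0.0]
ft_force: [-1.9, 7.5, 3.8]
grip_width: 0.0311
grip_force: 25.0
```

```bash
python3 nub.py w6|head -12
```

```text
[0.46814149 0.29892475 0.02462359] 19.443281817898693
0.014 0.0614 [27 86 47]
0.017 0.0616 [27 86 46]
0.02 0.0622 [113 121 107]
0.023 0.1455 [11 11 11]
0.026 0.1456 [13 11 12]
0.029 0.1141 [58 58 60]
0.032 0.1135 [57 57 58]
0.035 0.0624 [29 87 48]
0.038 0.0526 [103 102 101]
0.044 0.0473 [125  99  57]
0.047 0.0473 [32 33 34]
```

{"op": "arm_command", "data": {
  "deltas": [-1,0,0,0.001,0,-1,0.002,0,0,0,-1,0.002,0,0,0,-1,0,0,0,0,0,0,0,0,0,0.2,0,0,0,0,0.2,0,0,0,0]
}}

```text
time: 13.25
position: [0.4663, 0.3012, 0.0226]
tool_rot: [0.577, 0.816, -0.0, 0.0]
ft_force: [0.0, -0.4, -0.3]
grip_width: 0.0496
grip_force: 0.0
```

```bash
python3 nub.py w7|head -14
```

```text
[0.46630672 0.30116287 0.02256707] 19.469449565885625
0.014 0.0605 [29 86 48]
0.017 0.0607 [28 87 47]
0.02 0.0607 [29 87 48]
0.023 0.1436 [13 11 14]
0.026 0.1434 [11 11 13]
0.029 0.1116 [57 58 59]
0.032 0.1112 [58 58 59]
0.035 0.0615 [130 129 121]
0.038 0.061 [28 87 47]
0.041 0.0509 [101 101  99]
0.044 0.047 [22 22 23]
0.047 0.0473 [31 31 34]
0.05 0.0475 [33 33 34]
```

{"op": "arm_command", "data": {
  "deltas": [0.3,0,0,-0.03,0,0.5,0,0,-0.05,0,0.5,0,0,-0.055,0,0.5,0,0,0,0.105,0.5,0,0,0,0.106,0.5,-0.05,0.017,0,0,0.5,-0.05,0.017,0,0,0.5,-0.05,0.017,0,0,0.5,-0.05,0.017,0,0,0.5,-0.05,0.017,0,0,0.5,-0.05,0.017,0,0,0.5,0,0,0,0]
}}

```text
time: 14.8
position: [0.6081, 0.013, 0.1575]
tool_rot: [0.662, 0.749, 0.0, 0.001]
ft_force: [0.3, 0.7, 0.1]
grip_width: 0.0653
grip_force: 0.0
```

```bash
python3 - <<'E'
from h import *
snap('top','t8'); snap('side','s8'); p,d,K,T=load('t8'); X=cloud(d,K,T); L=local(X,(.4642,.308),19.4)
m=(d>0)&(abs(L[...,0])<.006)&(abs(L[...,1])<.075)
for k in np.arange(-.04,.056,.004):
    q=m&(abs(L[...,1]-k)<.002)
    if q.any(): print(k.round(3),L[q][:,2].max().round(4),np.median(p[q],0))
o=status.get_obs(); t=o['position']; q=o['tool_rot']; a=np.degrees(np.arctan2(2*q[0]*q[1],q[0]**2-q[1]**2))-90; print(t,a)
p,d,P=snap('wrist','w8'); X=wcloud(d,P['intrinsics'],P['camera_from_world']); L=local(X,t[:2],a)
h=cv2.cvtColor(p,cv2.COLOR_RGB2HSV).astype(int); r=(d>0)&((h[...,0]<8)|(h[...,0]>172))&(h[...,1]>130)&(np.linalg.norm(L[...,:2],axis=-1)<.08)&(L[...,2]>.05)
print('red tool frame',axis(L[r]),L[r].min(0),L[r].max(0))
m=(d>0)&(abs(L[...,0]-L[r].mean(0)[0])<.012)&(L[...,2]>.05)&(L[...,2]<.07)&(abs(L[...,1])<.07); print('all',L[m].min(0),L[m].max(0)); f=np.polyfit(L[m][:,1],L[m][:,0],1);print(f)
a=cv2.imread('pics/t8.png')[185:275,80:180]; b=cv2.imread('pics/s8.png')[110:200,160:260]
cv2.imwrite('pics/c8.png',np.hstack([cv2.resize(a,(400,360),interpolation=2),cv2.resize(b,(400,360),interpolation=2)]))
E
```

```text
-0.04 0.0728 [26.5 25.  25. ]
-0.036 0.0752 [26.  25.5 25.5]
-0.032 0.0748 [25. 30. 26.]
-0.028 0.0739 [27.  68.5 38. ]
-0.024 0.0632 [31. 95. 49.]
-0.02 0.0635 [ 31.  105.5  52. ]
-0.016 0.0629 [ 32.5 107.5  54. ]
-0.012 0.0614 [ 32.5 106.   53. ]
-0.008 0.0621 [ 33.  106.5  54. ]
-0.004 0.0626 [ 33.  106.5  53.5]
-0.0 0.0627 [ 32. 106.  53.]
0.004 0.0626 [ 32. 106.  53.]
0.008 0.0623 [ 30.5 105.   52.5]
0.012 0.0628 [ 41. 107.  57.]
0.016 0.0626 [115. 140. 112.]
0.02 0.0621 [161. 163. 146.]
0.024 0.0626 [157.5 159.5 143.5]
0.028 0.0614 [120.  138.5 114. ]
0.032 0.0596 [65.  94.5 64.5]
0.036 0.0488 [41. 58. 35.]
0.04 0.0485 [23.  25.5 24. ]
0.044 0.0484 [27.  28.5 28.5]
0.048 0.0471 [61.5 60.5 62. ]
[0.6053007  0.01666488 0.15715735] 7.292637620070138
red tool frame (array([ 0.00103672, -0.00454758,  0.05707846]), np.float64(90.06331057865322), np.float64(0.06447737148042176)) [-0.013752   -0.03352029  0.05002566] [0.01560691 0.03096477 0.06139092]
all [-0.01091751 -0.03413828  0.05004626] [0.01302919 0.03359424 0.06139092]
[0.00185291 0.00099444]
```

View pics/c8.png

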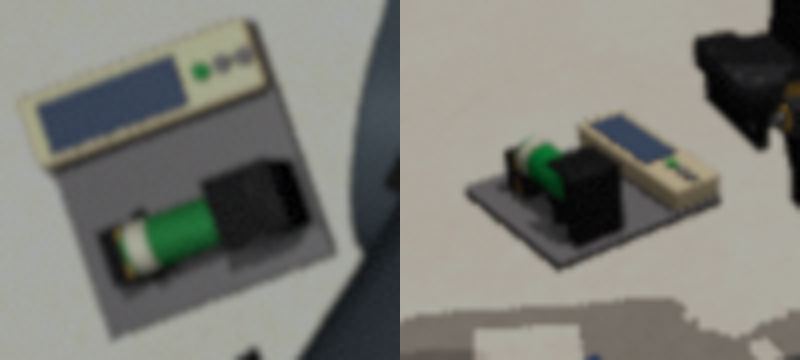

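The charged cell lies level in the bay, flat end under the hood and nub against the brass. The red cell is centred under the tool, so I descend and grip it.

{"op": "arm_command", "data": {
  "deltas": [0.5,0,0,0.04,0,0.5,0,0,0.04,0,0.5,0,0,0.03,0,0.5,0,0,0.015,0,0.5,0,0,0.006,0,0.5,0,0,0,0,-1,0,0,0,0,-1,0,0,0,0,-1,0,0,0,0,-1,0,0,0,0,-1,0,0,0,0],
  "newtons": 20
}}

```text
time: 16.32
position: [0.6062, 0.0169, 0.0269]
tool_rot: [0.66, 0.751, 0.0, 0.0]
ft_force: [1.0, -0.2, 1.7]
grip_width: 0.0316
grip_force: 20.0
```

{"op": "arm_command", "data": {
  "deltas": [-1,0,0,-0.04,0,-1,0,0,-0.05,0,-1,0,0,-0.03,0.076,-1,0,0,0,0.076,-1,-0.055,-0.024,0,0,-1,-0.055,-0.024,0,0,-1,-0.055,-0.024,0,0,-1,-0.055,-0.024,0,0,-1,-0.055,-0.024,0,0,-1,-0.055,-0.024,0,0,-1,0,0,0,0,-1,0,0,0,0]
}}

```text
time: 17.82
position: [0.4537, -0.309, 0.1462]
tool_rot: [0.716, 0.698, 0.0, -0.001]
ft_force: [0.5, -0.4, -1.2]
grip_width: 0.0317
grip_force: 20.0
```

```bash
python3 - <<'E'
from h import *
o=status.get_obs(); t=o['position']; q=o['tool_rot']; a=np.degrees(np.arctan2(2*q[0]*q[1],q[0]**2-q[1]**2))-90; print(t,a)
print('top-based offset',local(np.array([.453,-.311,0]),t[:2],a))
p,d,P=snap('wrist','w9'); X=wcloud(d,P['intrinsics'],P['camera_from_world']); L=local(X,t[:2],a)
b=(d>0)&(p[...,2]>p[...,1]*1.4)&(p[...,2]>60)&(L[...,2]>.036)&(L[...,2]<.05)&(L[...,1]>.02)&(L[...,1]<.07)&(abs(L[...,0])<.03); Q=L[b]
print('stop',b.sum(),Q.min(0),Q.max(0))
m=(d>0)&(abs(L[...,0])<.006)&(L[...,1]>.01)&(L[...,1]<.045)&(L[...,2]>t[2]+.012)&(L[...,2]<t[2]+.04)
for k in np.arange(.012,.045,.003):
    z=m&(abs(L[...,1]-k)<.0015)
    if z.any(): print(k.round(3),(L[z][:,2].max()-t[2]).round(4),np.median(p[z],0))
E
```

```text
[ 0.4536975  -0.3090468   0.14621905] -1.4023912114461723
top-based offset [-0.00064949 -0.00196968  0.        ]
stop 531 [-0.01924637  0.0200529   0.03606726] [0.0225595  0.0474182  0.04413704]
0.012 0.0339 [121.  29.  29.]
0.015 0.0345 [112.  27.  27.]
0.018 0.0344 [19. 19. 20.]
0.021 0.0345 [19. 19. 20.]
0.024 0.0343 [19. 19. 20.]
0.027 0.0347 [20. 20. 21.]
0.03 0.0345 [95.  25.5 25.5]
0.033 0.0242 [86. 83. 82.]
```

{"op": "arm_command", "data": {
  "deltas": [-1,-0.001,0,0.04,0,-1,0,0,0.04,0,-1,0,0,0.02,0,-1,0,0,0.01,0,-1,0,0,0.005,0,-1,0,0,0.003,0,-1,0,0,0,0,-1,0,0,0,0]
}}

```text
time: 18.88
position: [0.4546, -0.3109, 0.0293]
tool_rot: [0.715, 0.699, -0.0, 0.001]
ft_force: [-0.4, 0.1, -1.7]
grip_width: 0.0317
grip_force: 20.0
```

{"op": "arm_command", "data": {
  "deltas": [-1,0,0,0.001,0,-1,0,0,0.001,0,-1,0,0,0,0,0,0,0,0,0,0.3,0,0,0,0,0.5,0,0,0,0,0.5,0,0,-0.03,0,0.5,0,0,-0.05,0,0.5,0,0,-0.05,0,0.5,0.06,0,-0.03,0,0.5,0.06,0,0,0,0.5,0.06,0,0,0]
}}

```text
time: 20.38
position: [0.4585, -0.1334, 0.1853]
tool_rot: [0.716, 0.698, 0.0, 0.001]
ft_force: [-0.5, 0.6, 0.3]
grip_width: 0.0657
grip_force: 0.0
```

{"op": "arm_command", "data": {
  "deltas": [0.5,0.06,0,0,0,0.5,0,0,0,0,0.5,0,0,0,0]
}}

```text
time: 20.75
position: [0.4602, -0.075, 0.1848]
tool_rot: [0.715, 0.699, 0.0, 0.001]
ft_force: [-0.0, -0.5, 0.6]
grip_width: 0.0652
grip_force: 0.0
```

```bash
python3 - <<'E'
from h import *
snap('top','t10'); p,d,K,T=load('t10'); X=cloud(d,K,T); 
for n,o,yaw in(('charger',(.453,-.311),-1.4),('logger',(.4642,.308),19.4)):
    L=local(X,o,yaw); m=(d>0)&(abs(L[...,0])<.010)&(abs(L[...,1])<.055)
    for k in np.arange(-.048,.052,.006):
        q=m&(abs(L[...,1]-k)<.003)
        if q.any(): print(n,k.round(3),L[q][:,2].max().round(4),np.median(p[q],0))
print(status.get_obs()['position'],status.get_obs()['ft_force'])
snap('side','s10'); a=cv2.imread('pics/t10.png'); b=cv2.imread('pics/s10.png')
cv2.imwrite('pics/c10.png',np.hstack([cv2.resize(a[200:300,340:415],(400,533),interpolation=2),cv2.resize(b[270:363,210:280],(400,533),interpolation=2)]))
E
```

```text
charger -0.048 0.0452 [ 73.  86. 125.]
charger -0.042 0.0464 [ 63.  57. 111.]
charger -0.036 0.0611 [112.  42.  75.]
charger -0.03 0.0639 [130.  30.  30.]
charger -0.024 0.0629 [132.  27.  27.]
charger -0.018 0.0627 [132.   27.5  27. ]
charger -0.012 0.0624 [132.5  27.5  26.5]
charger -0.006 0.062 [133.  28.  28.]
charger -0.0 0.0624 [134.  29.  28.]
charger 0.006 0.0626 [134.  29.  28.]
charger 0.012 0.064 [115.5  25.   24.5]
charger 0.018 0.0634 [41.  19.5 21. ]
charger 0.024 0.0624 [26. 29. 30.]
charger 0.03 0.0586 [55.5 25.  27.5]
logger -0.048 0.075 [22. 21. 23.]
logger -0.042 0.0747 [22. 22. 22.]
logger -0.036 0.0738 [21. 21. 22.]
logger -0.03 0.0742 [22. 36. 26.]
logger -0.024 0.0641 [24.  83.  39.5]
logger -0.018 0.0621 [26.5 92.  45.5]
logger -0.012 0.0634 [26. 90. 45.]
logger -0.006 0.0625 [25.5 89.5 44. ]
logger -0.0 0.064 [25. 90. 44.]
logger 0.006 0.063 [24. 89. 43.]
logger 0.012 0.0633 [31.  91.5 46.5]
logger 0.018 0.0635 [125. 128. 113.]
logger 0.024 0.0621 [134.5 137.  122.5]
logger 0.03 0.0633 [84.  97.5 72. ]
logger 0.036 0.0498 [36. 48. 30.]
logger 0.042 0.0497 [19.5 20.5 21. ]
logger 0.048 0.0496 [40. 41. 40.]
[ 0.46037347 -0.07570265  0.18473455] [-0.20500406  0.27599915  0.28217702]
```

View pics/c10.png

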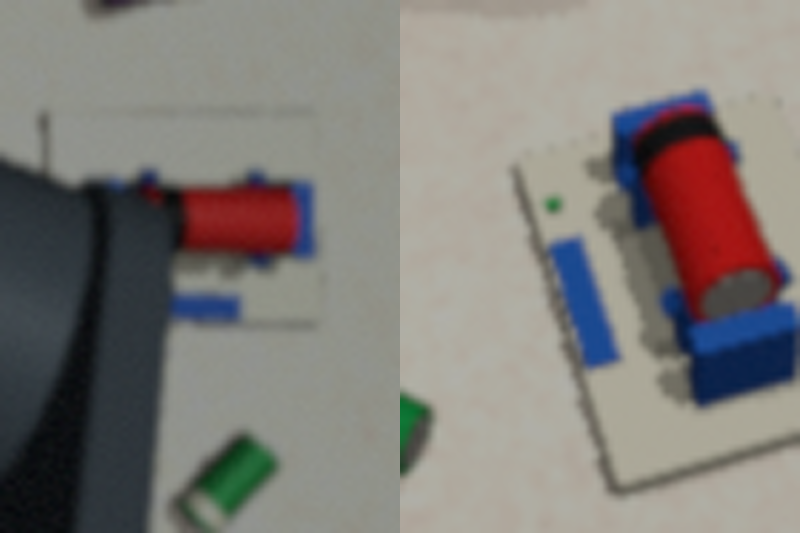

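The red cell lies level in both notches between the end stops, and the charged cell is still level in the logger. The arm is clear of everything.

```bash
python3 -c "
from rig import order; print(order.hand_in())"
```

```text
the job is handed in; nothing more can be done
None
```

The job is handed in at about 21 s: the charged cell sits level in the logger bay with its nub against the brass contact, the flat red cell lies in the charger cradle, and I moved nothing else on the bench.

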